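# Show the next pipetting step by pointing

### The job

Show a trainee the next pipetting step without touching anything: with the fingertips, from above, point at the tips in the pipette tip box that stands open, then at the mouth of the conical flask, then at the petri dish, each time waiting two seconds with the fingertips just above the middle of it (within about 4 cm). Do not point at the closed tip box or the beaker, touch and move nothing, and finish still pointing at the petri dish.

Things in the scene. Friction and masses are not known exactly. Their poses are not given: they have to be found in the camera images.
- open_tip_box: Loose blue pipette tip box filled with pale tips, its clear lid standing open at the back; base 66 x 110 x 40 mm (x, y, z). Origin: centre of the underside; z up, -x its front, the lid hinge along y at the back (x = +33 mm, z = 41 mm). The open lid stands behind the hinge and reaches up to about 110 mm above the worktop. Its place among the two tip boxes varies.
- tips_middle (a point): Middle of the block of tips in the open tip box, at the tips' upper ends, 42 mm above the worktop: the first thing to point at. Axes as the box.
- open_tip_box_lid (a joint): Lid of the open tip box: 0 shut, 1.57 upright, about 1.65 to 1.9 at the start; it stays where it is.
- closed_tip_box: A second tip box just like the first, but with its clear lid shut, 66 x 110 x 65 mm; loose. Origin: centre of the underside. A bystander.
- closed_lid_middle (a point): Middle of the shut lid's top, 65 mm above the worktop.
- conical_flask: Loose clear glass conical flask, 67 mm wide at the foot, narrowing to a neck 25 mm wide, 106 mm high, pale liquid look inside. Origin: centre of the underside.
- flask_mouth (a point): Centre of the flask's mouth (rim 28 mm wide) at rim height, 106 mm above the worktop: the second thing to point at. z up.
- petri_dish: Loose round shallow petri dish, clear with pale filling, 58 mm wide, 15 mm high. Origin: centre of the underside.
- dish_middle (a point): Centre of the petri dish at the height of its top, 15 mm above the worktop: the third thing to point at. z up.
- beaker: Loose translucent plastic beaker with a pouring lip, 62 x 70 mm across, 74 mm high. Origin: centre of the underside. A bystander; flask, petri dish and beaker change places.
- beaker_mouth (a point): Centre of the beaker's mouth, 74 mm above the worktop.
Things that resemble listed ones, but are neither listed nor needed, are in the scene too. Leave any red look-alike of the conical_flask alone.

How it is judged:
By the outcome, as a careful person would: the job done as asked, in the order asked, and still so for the second after the job is handed in, with the robot touching nothing.
It also fails if it takes over 61 s, if anything falls off the work surface, if the arm or the gripper's body presses on something with over 40 N, if the wrist force passes 120 N, or if a joint passes its speed limit or range.

### The arm

A 6-joint arm with a two-finger parallel gripper is mounted at the origin on a cart in front of the work surface, level with it; the furniture and walls round the work are solid. World frame = base frame: x ahead of the robot, y to its left, z up, the work surface at z = 0. Lengths are in m, angles in rad, forces in N, time in s.
With the tool pointing down it reaches from about 0.3 to 1 m from the base axis. Payload 5.1 kg.
Tool frame: the origin (TCP) lies between the finger pads, 19 mm behind the fingertips; this is the grasp point; z points along the fingers, y is the line along which they close (so a half turn about z gives the same grasp; the last joint's range is limited). The gripper opens to 95 mm and grips with 3 to 60 N. Pads are 20 mm wide; open, the fingers measure 119 mm over their backs; the gripper's body (75 mm by 180 mm) begins 59 mm behind the grasp point.
Start: joints at [-1.335, 0.124, 1.65, -0, 1.367, -0.083], TCP at [0.204, -0.617, 0.233] pointing down, gripper open.
Joint ranges: [-2.61, 2.61], [-1.02, 2.33], [0.03, 2.71], [-1.35, 4.49], [0.32, 2.68], [-2.91, 2.91]. Speed limits (rad/s): [2.57, 2.57, 3.14, 3.14, 3.14, 3.14].

### API

Orientations are given as a unit quaternion [x, y, z, w].
In Python, from plant import r, get_image, camera_info, spotter gives the robot as it stands. Calls block until the motion is done:
- r.reach(position, orientation): joint-space move of the TCP to a pose.
- r.line_to(position, orientation=None, v=0.15): straight line of the TCP; orientation=None keeps the orientation; v is the mean speed in m/s.
- r.goto_joints(angles): joint-space move.
- r.grip(opening, grasp_force=None): finger opening in m; grasp_force is the grip in N (None keeps the last); returns when the fingers have stopped.
- r.wait(seconds).
- r.solve_ik(position, orientation): joint angles nearest the present ones, or None.
- r.get_obs(): the state.
- get_image(name): name is "side" or "top"; returns the picture (420x560x3 uint8, blue, green, red); there is no depth.
- camera_info(name): a dict with "intrinsics" (3x3 intrinsics, pixels), "rvec" (rotation vector, rad) and "tvec" (3), from world to camera coordinates, as OpenCV has them. Camera axes: x right, y down, z forward; pixel columns grow to the right and rows downward; lengths in m; the calibration is good to about 2 mm. A picture is of the moment at which its call begins. camera_info takes no time and is no camera call.
A pose or a line that the arm cannot do raises r.IKError and nothing moves.
- r.hand_in(): hands the job in; it is judged then, once.
Trained networks look in the newest picture that a camera, given by its name, has taken for a name from the list of things; names that differ only in an ending like _2 or _b are one class to them, and where a whole thing is asked for, a point or a joint stands for the part that bears it (a point fixed in the world has none). Each returns a list of dicts, best first, with "confidence" (0 to 1); they miss things now and then, are a little off and sometimes report something else, mostly with a low value. They report only what shows in the picture. A call takes as long as a camera call. They do not tell look-alikes from the thing itself.
- spotter.recognise(camera, name): "xy" ([column, row] in pixels, amid what is visible of it).
- spotter.landmark_of(camera, name): "xy" ([column, row] in pixels: a listed point, or the origin of a listed thing).
The state is a dict: "time_s": time; "qpos": joint angles; "dq": joint speeds; "joint_efforts": joint torques, N m; "eef_pos": TCP position; "tcp_rot": TCP orientation; "wrist_force": force on the tool from outside, world axes, zero at the start; "moment": the same for the moment, N m; "width": finger opening in m; "grip_force": force on a finger pad.
Only numpy, scipy, OpenCV 4.12 (cv2) and the standard library are available. Lean on these libraries where they do the work, as an engineer would, in place of code of your own. Each camera call takes 0.05 s, during which the arm holds its last target. There are 200 camera calls.

## Working session

There is one attempt and no reset: what is moved stays moved. The work goes in short steps, each a Python script; the robot and the scene stay as the last script left them, time stands still between calls to the robot, and variables do not carry over. Pictures are saved under pics/ and viewed, at most 10 in all, crops included, and the job is handed in when it is done.

```bash
mkdir -p pics; cat > h.py <<'E'
from plant import r, get_image, camera_info, spotter
import numpy as np, cv2
def ray(cam,xy,z):
    i=camera_info(cam);R=cv2.Rodrigues(np.array(i["rvec"],float))[0];t=np.array(i["tvec"],float).ravel()
    d=R.T@np.linalg.inv(np.array(i["intrinsics"]))@np.array([xy[0],xy[1],1.]);c=-R.T@t
    return c+d*(z-c[2])/d[2]
E
python3 - <<'E'
from h import *
for c in("top","side"): cv2.imwrite(f"pics/{c}0.png",get_image(c))
for n,z in(("tips_middle",.042),("closed_lid_middle",.065),("flask_mouth",.106),("dish_middle",.015),("beaker_mouth",.074)):
  for c in("top","side"):
    for d in spotter.landmark_of(c,n)[:4]: print(n,c,np.round(d["xy"]),round(d["confidence"],2),ray(c,d["xy"],z).round(3))
o=r.get_obs();print(o["time_s"],o["tcp_rot"])
E
```

```text
tips_middle top [314. 215.] 0.89 [0.605 0.034 0.042]
tips_middle side [290. 202.] 0.76 [0.607 0.037 0.042]
closed_lid_middle top [235. 194.] 0.62 [0.642 0.201 0.065]
closed_lid_middle side [235. 243.] 0.71 [0.629 0.199 0.065]
flask_mouth top [354. 277.] 0.97 [ 0.476 -0.039  0.106]
flask_mouth top [229. 143.] 0.78 [0.741 0.211 0.106]
flask_mouth top [280. 281.] 0.44 [0.465 0.102 0.106]
flask_mouth side [185. 206.] 0.84 [0.748 0.206 0.106]
flask_mouth side [365. 184.] 0.78 [ 0.478 -0.053  0.106]
dish_middle top [216. 282.] 0.7 [0.461 0.24  0.015]
dish_middle side [292. 312.] 0.84 [0.461 0.236 0.015]
beaker_mouth top [279. 283.] 0.73 [0.462 0.104 0.074]
beaker_mouth side [332. 248.] 0.68 [0.46  0.1   0.074]
0.6 [9.87321763e-01 1.58731647e-01 5.76092117e-06 3.33905145e-06]
```

View pics/top0.png

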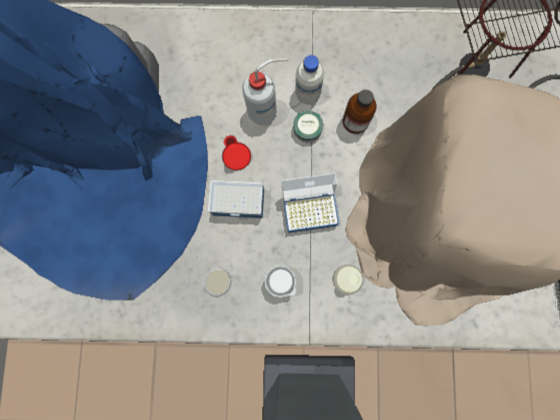

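View pics/side0.png

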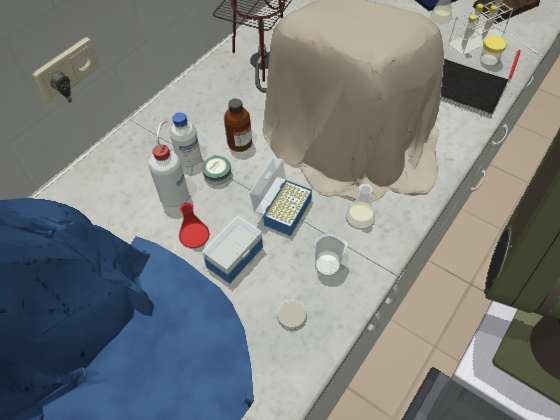

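Top view: the open tip box shows tips at (311,212), lid behind it. The shut box is at (237,199), the clear flask at (349,279), the beaker at (280,282) and the petri dish at (217,282).
Candidates:
- **Tips:** open box (311,212) or shut box (237,199). I choose the open one.
- **Flask:** clear (349,279) or red look-alike (236,155). I choose the clear one.
- **Dish:** pale disc (217,282) or green-rimmed jar (308,126). I choose the pale disc.

Two draped obstacles, tan on the right and blue on the left, flank the work. I'll check a close crop and the drape geometry.

```bash
python3 - <<'E'
from h import *
a=cv2.imread("pics/top0.png")[180:330,190:430];cv2.imwrite("pics/crop1.png",cv2.resize(a,None,fx=3.3,fy=3.3,interpolation=cv2.INTER_CUBIC))
for c,ps in(("top",[(415,90),(362,235),(375,285),(420,322),(208,170),(130,297)]),("side",[(265,130),(272,60),(285,15),(360,0),(440,40),(435,190),(340,190),(250,300),(150,245),(75,205)])):
  i=camera_info(c);R=cv2.Rodrigues(np.array(i["rvec"],float))[0];print(c,(-R.T@np.array(i["tvec"]).ravel()).round(2))
  for p in ps: print(p,[tuple(ray(c,p,z)[:2].round(2).tolist()) for z in(0,.1,.2,.3,.4,.5)])
E
```

```text
top [0.47 0.09 0.92]
(415, 90) [(0.91, -0.2), (0.86, -0.17), (0.82, -0.14), (0.77, -0.11), (0.72, -0.08), (0.67, -0.05)]
(362, 235) [(0.57, -0.07), (0.56, -0.06), (0.55, -0.04), (0.54, -0.02), (0.53, -0.01), (0.51, 0.01)]
(375, 285) [(0.46, -0.1), (0.46, -0.08), (0.46, -0.06), (0.46, -0.04), (0.46, -0.02), (0.47, -0.0)]
(420, 322) [(0.39, -0.2), (0.39, -0.17), (0.4, -0.14), (0.41, -0.1), (0.42, -0.07), (0.43, -0.04)]
(208, 170) [(0.71, 0.27), (0.68, 0.25), (0.66, 0.23), (0.63, 0.21), (0.61, 0.19), (0.58, 0.17)]
(130, 297) [(0.43, 0.43), (0.43, 0.39), (0.43, 0.35), (0.44, 0.32), (0.44, 0.28), (0.45, 0.24)]
side [0.21 0.59 0.98]
(265, 130) [(0.81, -0.13), (0.75, -0.06), (0.69, 0.01), (0.63, 0.09), (0.56, 0.16), (0.5, 0.24)]
(272, 60) [(0.95, -0.36), (0.88, -0.27), (0.8, -0.17), (0.73, -0.07), (0.65, 0.03), (0.58, 0.12)]
(285, 15) [(1.05, -0.56), (0.96, -0.44), (0.88, -0.32), (0.79, -0.21), (0.71, -0.09), (0.62, 0.03)]
(360, 0) [(0.9, -0.76), (0.83, -0.62), (0.76, -0.48), (0.69, -0.34), (0.62, -0.21), (0.55, -0.07)]
(440, 40) [(0.6, -0.72), (0.56, -0.59), (0.52, -0.45), (0.48, -0.32), (0.44, -0.18), (0.41, -0.05)]
(435, 190) [(0.37, -0.21), (0.35, -0.13), (0.34, -0.05), (0.32, 0.04), (0.31, 0.12), (0.29, 0.2)]
(340, 190) [(0.55, -0.08), (0.51, -0.01), (0.48, 0.06), (0.45, 0.12), (0.41, 0.19), (0.38, 0.26)]
(250, 300) [(0.55, 0.26), (0.51, 0.29), (0.48, 0.33), (0.45, 0.36), (0.41, 0.4), (0.38, 0.43)]
(150, 245) [(0.8, 0.28), (0.74, 0.31), (0.68, 0.35), (0.62, 0.38), (0.56, 0.41), (0.5, 0.44)]
(75, 205) [(1.02, 0.3), (0.94, 0.33), (0.86, 0.36), (0.77, 0.39), (0.69, 0.42), (0.61, 0.45)]
```

View pics/crop1.png

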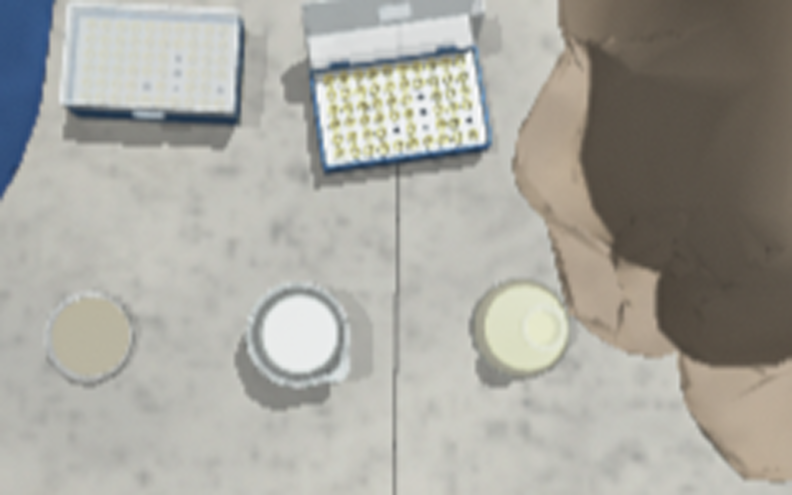

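The crop confirms the choice. The open box's tips are centred at top pixel (312,214), the clear flask's mouth is at (354,279) and the pale dish is at (217,282). The tan drape is close to the flask, so I'll look at its shape once more.

```bash
python3 - <<'E'
from h import *
a=cv2.imread("pics/top0.png")[70:340,320:560];b=cv2.imread("pics/side0.png")[0:230,240:460]
f=lambda i:cv2.convertScaleAbs(cv2.resize(i,(400,int(400*i.shape[0]/i.shape[1])),interpolation=cv2.INTER_CUBIC),alpha=1.3)
A,B=f(a),f(b);h=max(A.shape[0],B.shape[0]);o=np.zeros((h,800,3),np.uint8);o[:A.shape[0],:400]=A;o[:B.shape[0],400:]=B
cv2.imwrite("pics/drape.png",o)
E
```

```text
(no output)
```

View pics/drape.png

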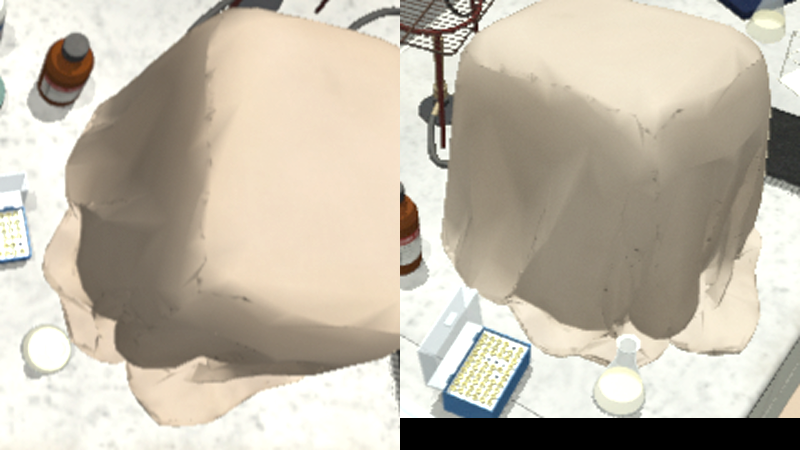

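The drape has a flat top whose front-left corner is at top pixel (440,241) and side pixel (378,71). It flares down to a skirt lying flat by the flask. I'll triangulate its corners.

```bash
python3 - <<'E'
from h import *
from scipy.optimize import least_squares
def P(c,X):
  i=camera_info(c);return cv2.projectPoints(np.array([X]),np.array(i["rvec"],float),np.array(i["tvec"],float),np.array(i["intrinsics"],float),None)[0].ravel()
for n,a,b in(("corner FL",(440,241),(378,71)),("corner BL",(446,94),(276,27)),("bulge F",(391,275),(364,182)),("flask",(354,279),(365,184)),("tips",(312.5,214),(290,202)),("dish",(217.3,282),(292,312))):
  s=least_squares(lambda X:np.r_[P("top",X)-a,P("side",X)-b],[.5,0,.1]);print(n,s.x.round(3),s.fun.round(1))
for p in((367,196),(369,225),(391,275),(400,287),(440,289)): print(p,[tuple(ray("top",p,z)[:2].round(3).tolist()) for z in(0,.05,.1,.2,.3)])
E
```

```text
corner FL [ 0.526 -0.127  0.332] [ 0.2  0.4 -0.6 -0. ]
corner BL [ 0.763 -0.151  0.311] [-1.5 -3.6  4.9  1.5]
bulge F [ 0.494 -0.125  0.024] [-2.9 -5.7  6.9  0.5]
flask [ 0.472 -0.037  0.128] [ 0.1  0.1 -0.1 -0. ]
tips [0.607 0.037 0.041] [ 0.1  0.1 -0.1 -0. ]
dish [0.461 0.237 0.015] [ 0.1  0.2 -0.2 -0. ]
(367, 196) [(0.657, -0.087), (0.647, -0.077), (0.637, -0.068), (0.616, -0.049), (0.596, -0.031)]
(369, 225) [(0.592, -0.09), (0.585, -0.081), (0.578, -0.071), (0.565, -0.052), (0.552, -0.033)]
(391, 275) [(0.483, -0.137), (0.482, -0.125), (0.481, -0.113), (0.48, -0.089), (0.478, -0.064)]
(400, 287) [(0.458, -0.156), (0.458, -0.143), (0.459, -0.129), (0.46, -0.103), (0.461, -0.077)]
(440, 289) [(0.455, -0.242), (0.456, -0.224), (0.457, -0.206), (0.458, -0.171), (0.459, -0.135)]
```

```bash
cat >> h.py <<'E'
def Q(deg):  # tool down, tool y (long axis of the body) at deg from world x
    a=np.radians((deg+90)/2);return [np.cos(a),np.sin(a),0,0]
def tip(x,y,z): return [x,y,z+.019]
def st():
    o=r.get_obs();print(round(o["time_s"],2),np.round(o["eef_pos"],3),np.round(o["qpos"],2),np.round(o["wrist_force"],1),round(o["width"],3))
E
python3 - <<'E'
from h import *
u=np.array([.204,-.617])/.65
r.line_to([.204,-.617,.44],v=.25);st()
p=u*.42;r.line_to([p[0],p[1],.44],v=.25);st()
r.grip(0.0)
q=list(r.get_obs()["qpos"]);q[0]=0.06;r.goto_joints(q);st()
r.reach(tip(.5,.037,.3),Q(8));st()
r.line_to(tip(.605,.036,.22),v=.2);st()
cv2.imwrite("pics/top1.png",get_image("top"))
E
```

```text
1.57 [ 0.204 -0.617  0.438] [-1.33  0.08  1.36 -0.    1.7  -0.08] [-0.1  0.1 -1. ] 0.095
2.64 [ 0.132 -0.399  0.439] [-1.38 -0.44  1.81  0.    1.77 -0.13] [-0.5  0.  -0.5] 0.096
6.15 [0.413 0.078 0.44 ] [ 0.06 -0.44  1.81 -0.    1.77 -0.13] [ 0.2 -0.9  0.4] 0.001
6.82 [0.5   0.037 0.32 ] [-0.03 -0.25  1.86  0.    1.53 -0.17] [-0.1 -0.7  0.9] 0.001
7.62 [0.605 0.036 0.241] [-0.03  0.02  1.74  0.    1.37 -0.17] [0.2 0.1 0.6] 0.0
```

View pics/top1.png

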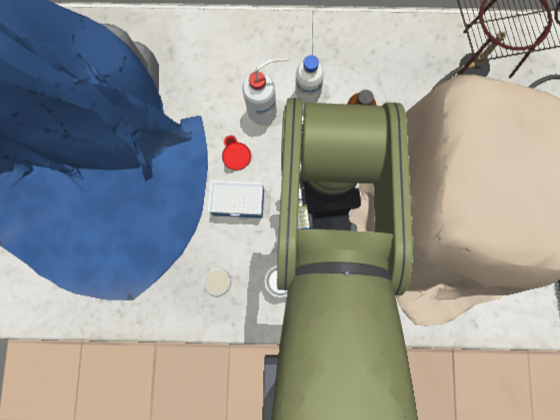

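The picture shows the wrist fork is about 14 cm wide and clear of the drape here. At the flask I'll lean the tool 10° away from the drape. Next I'll point at the tips.

```bash
python3 - <<'E'
from h import *
r.line_to(tip(.605,.036,.066),v=.12);st()
r.wait(2.5);st()
cv2.imwrite("pics/side1.png",get_image("side"))
E
```

```text
9.11 [0.606 0.036 0.086] [-0.03  0.16  1.87  0.    1.11 -0.17] [ 0.9 -0.2  0.5] 0.0
11.61 [0.605 0.036 0.085] [-0.03  0.16  1.87  0.    1.11 -0.17] [-0.6 -1.2 -0.4] 0.0
```

View pics/side1.png

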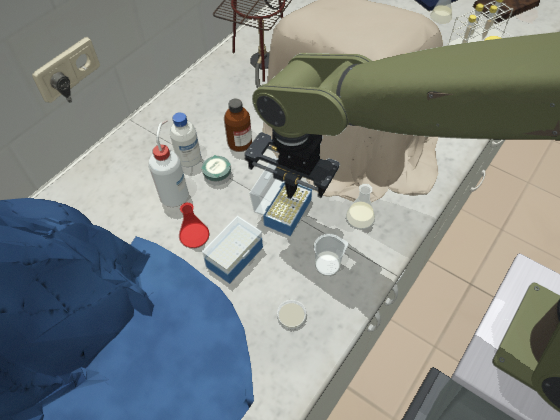

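The side view shows the closed fingertips just above the middle of the tips, near (289,197), with the lid and drape clear. Next is the flask.

```bash
python3 - <<'E'
from h import *
from scipy.spatial.transform import Rotation as R
r.line_to(tip(.605,.036,.24),v=.2);st()
q=(R.from_euler("x",-10,degrees=True)*R.from_quat(Q(20)))
z=q.apply([0,0,1]);T=lambda x,y,h:list(np.array([x,y,h])-.019*z)
print(z.round(2))
r.line_to(T(.474,-.03,.24),list(q.as_quat()),v=.15);st()
r.line_to(T(.474,-.037,.131),v=.1);st()
r.wait(2.5);st()
cv2.imwrite("pics/side2.png",get_image("side"))
E
```

```text
12.68 [0.604 0.036 0.257] [-0.03  0.01  1.73 -0.    1.4  -0.17] [-0.8 -0.2  0.1] 0.001
[ 0.   -0.17 -0.98]
13.79 [ 0.474 -0.027  0.259] [-0.07 -0.29  2.   -0.18  1.42 -0.39] [-0.3  0.5  0.4] 0.0
15.03 [ 0.475 -0.034  0.151] [-0.08 -0.2   2.12 -0.19  1.22 -0.37] [0.1 0.4 0.4] 0.0
17.53 [ 0.474 -0.034  0.15 ] [-0.08 -0.2   2.12 -0.19  1.22 -0.37] [ 0.3 -0.1  0.2] 0.0
```

View pics/side2.png

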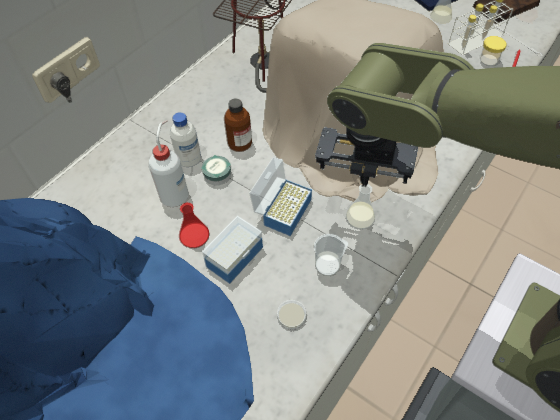

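The fingertips, at about (366,178), sit just above the flask mouth at (366,187), and nothing is touched. Next is the dish, travelling high and nearer the robot than the beaker.

```bash
python3 - <<'E'
from h import *
r.line_to(list(np.array(r.get_obs()["eef_pos"])+[0,.01,.11]),v=.12);st()
r.line_to(tip(.38,.10,.24),Q(20),v=.15);st()
r.line_to(tip(.461,.238,.20),Q(28),v=.15);st()
r.line_to(tip(.461,.238,.037),v=.1);st()
r.wait(2.5);st()
for c in("side","top"): cv2.imwrite(f"pics/{c}3.png",get_image(c))
E
```

```text
18.65 [ 0.473 -0.024  0.259] [-0.06 -0.29  2.   -0.18  1.42 -0.39] [-0.1  0.1  0.8] 0.0
19.83 [0.38  0.1   0.259] [ 0.12 -0.51  2.15 -0.    1.5  -0.23] [ 0.5 -0.8 -0.1] 0.0
21.08 [0.461 0.238 0.219] [ 0.37 -0.16  1.96 -0.    1.35 -0.12] [-0.4 -0.2 -0.1] 0.0
22.87 [0.462 0.238 0.057] [ 0.37  0.02  2.08  0.    1.04 -0.12] [-0.4  0.3  0.5] 0.0
25.37 [0.461 0.238 0.056] [ 0.37  0.02  2.08 -0.    1.04 -0.12] [ 0.2 -1.1 -0.3] 0.001
```

View pics/side3.png

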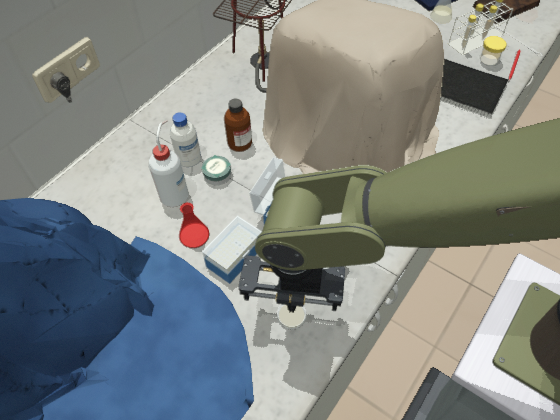

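The fingertips at (290,306) are just above the dish at (292,313), which hasn't moved, and everything else in view is where it was. I'm handing in.

```bash
python3 -c "
from h import *
print(r.hand_in());st()"
```

```text
the job is handed in; nothing more can be done
None
the job is handed in; nothing more can be done
```

The arm pointed at the open box's tips, then the flask mouth, then the petri dish, holding 2.5 s at each about 2.5 cm above the middle. No contact showed in the wrist force or the pictures, and I handed in at about 25 s with the fingertips still over the dish; the hand-in gave no verdict.

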